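Sort worn sanding pads by squeezing their foam

TASK

Sort the three worn sanding pads in the dark wooden holder by feel, one at a time: push a pad's boss down where it stands until its foam is squeezed by 5 mm from first touch, hold it there for about half a second to feel how hard it pushes back, and never squash it beyond 8 mm; then pick that pad up and set it down flat, hook face down, in the blue tray if its foam is soft or the orange tray if it is firm, before you squeeze the next one. Leave the rest of the things on the bench where they are, and the pads released in their trays.

Things in the scene. Friction and masses are not known exactly. Their poses are not given: they have to be found in the camera images.
- holder: fixed dark brown wooden board, 85 mm (its x) by 270 mm (its y) by 18 mm thick, lying on the bench, with three shallow round seats in a row 90 mm apart along its y; a round black-and-grey sanding pad stands in each. Origin at the centre of the underside.
- holder_hole0 (a point): Centre of the first (its y = -90 mm) seat of the holder, at the level of the board's top; the recess is 4 mm deep and 53 mm wide and holds one pad. Origin at the seat's centre, axes as the holder's. All pads: look-alikes, 50 mm wide, hook face (red) down in the seat; grey foam skirt 18 mm high that keeps its shape and can be gripped from the sides above the board (14 mm stand out). About 80 g.
- holder_hole1 (a point): Centre of the middle seat, like holder_hole0. All pads: above the skirt a 44 mm black plate and on it a flat black boss 29 mm wide, the highest part, to be pushed straight down. The boss top of a new pad stands 30 mm above the board's top, but each has lost 0 to 5 mm by wear, unknown beforehand: find it by touch.
- holder_hole2 (a point): Centre of the last (its y = +90 mm) seat, like holder_hole0. All pads: pushed down, plate and boss sink and spring back; from first touch on, soft foam resists with about 1.5 N per mm (7.5 N at 5 mm), firm foam with about 2.6 N per mm (13 N at 5 mm). Any pad may be soft or firm: look and place do not tell. More than about 8 mm of squeeze tears the foam.
- tray_soft: low open tray of blue plastic, fixed, for the soft pads: outside 130 mm (its x) by 200 mm (its y) by 30 mm high, walls and floor 4 mm thick, a small lip at each short end; room for three pads in a row along its y, 60 mm apart. Origin at the centre of the underside.
- tray_firm: low open tray of orange plastic, fixed, for the firm pads: outside 130 mm (its x) by 200 mm (its y) by 30 mm high, walls and floor 4 mm thick, a small lip at each short end; room for three pads in a row along its y, 60 mm apart. Origin at the centre of the underside.
- discs: bystander: stack of reddish abrasive discs, 50 mm across, 13 mm high; origin centre of underside
- cork_block: bystander: cork sanding block 55 x 32 x 26 mm; origin centre of underside
- wax_tin: bystander: round tin 72 mm across, 42 mm high; origin centre of underside
- offcut: bystander: brown wooden offcut 45 x 100 x 30 mm; origin centre of underside
- gouge: bystander: carving gouge lying flat, 240 mm long, 29 mm high; origin on the bench at the butt of its wooden handle, blade along its x
- mallet: bystander: round wooden carver's mallet standing on its head, 94 mm across, 234 mm high; origin centre of underside
- spring_clamp: bystander: black spring clamp with red jaws lying flat, about 145 x 45 mm, 22 mm high; origin at its middle on the bench

How it is judged:
On the way, in this order (a step that is already met when the one before it is completed fails the run):
1. a first pad is squeezed in the holder by 5 mm (give or take 1.5 mm) and held (((contact force between hub_a_c1 and the fingers between 5.2 and 9.8 N and contact force between pad_a_c0 and holder above 2 N) or (contact force between hub_b_c1 and the fingers between 9.1 and 16.9 N and contact force between pad_b_c0 and holder above 2 N) or (contact force between hub_c_c1 and the fingers between 5.2 and 9.8 N and contact force between pad_c_c0 and holder above 2 N))), for 0.3 s.
2. one pad lies released and flat in the tray of its kind ((((x of pad_a_c0 in the frame of tray_soft between -0.042 and 0.042 m and y of pad_a_c0 in the frame of tray_soft between -0.075 and 0.075 m and z of pad_a_c0 in the frame of tray_soft below 0.019 m and angle between pad_a_c0's own z axis and vertical below 0.15 rad) and contact force between pad_a_c0 and the fingers below 0.3 N) or ((x of pad_b_c0 in the frame of tray_firm between -0.042 and 0.042 m and y of pad_b_c0 in the frame of tray_firm between -0.075 and 0.075 m and z of pad_b_c0 in the frame of tray_firm below 0.019 m and angle between pad_b_c0's own z axis and vertical below 0.15 rad) and contact force between pad_b_c0 and the fingers below 0.3 N) or ((x of pad_c_c0 in the frame of tray_soft between -0.042 and 0.042 m and y of pad_c_c0 in the frame of tray_soft between -0.075 and 0.075 m and z of pad_c_c0 in the frame of tray_soft below 0.019 m and angle between pad_c_c0's own z axis and vertical below 0.15 rad) and contact force between pad_c_c0 and the fingers below 0.3 N))), for 0.1 s.
3. a second pad is squeezed in the holder by 5 mm (give or take 1.5 mm) and held (((contact force between hub_a_c1 and the fingers between 5.2 and 9.8 N and contact force between pad_a_c0 and holder above 2 N) or (contact force between hub_b_c1 and the fingers between 9.1 and 16.9 N and contact force between pad_b_c0 and holder above 2 N) or (contact force between hub_c_c1 and the fingers between 5.2 and 9.8 N and contact force between pad_c_c0 and holder above 2 N))), for 0.3 s.
4. two pads lie released and flat in the trays of their kind (((((x of pad_a_c0 in the frame of tray_soft between -0.042 and 0.042 m and y of pad_a_c0 in the frame of tray_soft between -0.075 and 0.075 m and z of pad_a_c0 in the frame of tray_soft below 0.019 m and angle between pad_a_c0's own z axis and vertical below 0.15 rad) and contact force between pad_a_c0 and the fingers below 0.3 N) and ((x of pad_b_c0 in the frame of tray_firm between -0.042 and 0.042 m and y of pad_b_c0 in the frame of tray_firm between -0.075 and 0.075 m and z of pad_b_c0 in the frame of tray_firm below 0.019 m and angle between pad_b_c0's own z axis and vertical below 0.15 rad) and contact force between pad_b_c0 and the fingers below 0.3 N)) or (((x of pad_a_c0 in the frame of tray_soft between -0.042 and 0.042 m and y of pad_a_c0 in the frame of tray_soft between -0.075 and 0.075 m and z of pad_a_c0 in the frame of tray_soft below 0.019 m and angle between pad_a_c0's own z axis and vertical below 0.15 rad) and contact force between pad_a_c0 and the fingers below 0.3 N) and ((x of pad_c_c0 in the frame of tray_soft between -0.042 and 0.042 m and y of pad_c_c0 in the frame of tray_soft between -0.075 and 0.075 m and z of pad_c_c0 in the frame of tray_soft below 0.019 m and angle between pad_c_c0's own z axis and vertical below 0.15 rad) and contact force between pad_c_c0 and the fingers below 0.3 N)) or (((x of pad_b_c0 in the frame of tray_firm between -0.042 and 0.042 m and y of pad_b_c0 in the frame of tray_firm between -0.075 and 0.075 m and z of pad_b_c0 in the frame of tray_firm below 0.019 m and angle between pad_b_c0's own z axis and vertical below 0.15 rad) and contact force between pad_b_c0 and the fingers below 0.3 N) and ((x of pad_c_c0 in the frame of tray_soft between -0.042 and 0.042 m and y of pad_c_c0 in the frame of tray_soft between -0.075 and 0.075 m and z of pad_c_c0 in the frame of tray_soft below 0.019 m and angle between pad_c_c0's own z axis and vertical below 0.15 rad) and contact force between pad_c_c0 and the fingers below 0.3 N)))), for 0.1 s.
5. the last pad is squeezed in the holder by 5 mm (give or take 1.5 mm) and held (((contact force between hub_a_c1 and the fingers between 5.2 and 9.8 N and contact force between pad_a_c0 and holder above 2 N) or (contact force between hub_b_c1 and the fingers between 9.1 and 16.9 N and contact force between pad_b_c0 and holder above 2 N) or (contact force between hub_c_c1 and the fingers between 5.2 and 9.8 N and contact force between pad_c_c0 and holder above 2 N))), for 0.3 s.
At the end, for the whole second after the job is handed in: Every soft pad lies flat on the floor of the blue tray and every firm pad flat on the floor of the orange tray (within 0.15 rad of level, hook face down, not stacked), and is let go (x of pad_a_c0 in the frame of tray_soft between -0.042 and 0.042 m and y of pad_a_c0 in the frame of tray_soft between -0.075 and 0.075 m and z of each of pad_a_c0, pad_c_c0 in the frame of tray_soft below 0.019 m and angle between each of pad_a_c0, pad_b_c0, pad_c_c0's own z axis and vertical below 0.15 rad and contact force between each of pad_a_c0, pad_b_c0, pad_c_c0 and the fingers below 0.3 N and x of pad_b_c0 in the frame of tray_firm between -0.042 and 0.042 m and y of pad_b_c0 in the frame of tray_firm between -0.075 and 0.075 m and z of pad_b_c0 in the frame of tray_firm below 0.019 m and x of pad_c_c0 in the frame of tray_soft between -0.042 and 0.042 m and y of pad_c_c0 in the frame of tray_soft between -0.075 and 0.075 m); the robot touches nothing.
It fails at once if a pad is squashed by more than about 8 mm (its foam tears) (contact force between any of hub_a_c1, hub_c_c1 and the fingers above 12.8 N or contact force between hub_b_c1 and the fingers above 22.1 N).
It fails at once if a bystander is pushed more than 20 mm out of its place (distance of any of discs, cork_block, wax_tin, offcut, gouge, mallet, spring_clamp from where it was at the start of the episode above 0.02 m).
It also fails if it takes over 72 s, if anything falls off the work surface, if the arm or the gripper's body presses on something with over 40 N, if the wrist force passes 120 N, or if a joint passes its speed limit or range.

ROBOT

A 6-joint arm with a two-finger parallel gripper is mounted at the origin on the work surface. World frame = base frame: x ahead of the robot, y to its left, z up, the work surface at z = 0. Lengths are in m, angles in rad, forces in N, time in s.
With the tool pointing down it reaches from about 0.4 to 0.825 m from the base axis. Payload 7 kg.
Tool frame: the origin (TCP) lies on the centre line of the jaws, within the pads' length; the fingertips stand 14 mm ahead of it and the grasp point (between the pads) lies 5 mm behind it; z points along the fingers, y is the line along which they close (so a half turn about z gives the same grasp; the last joint's range is limited). The gripper opens to 88 mm and grips with 3 to 60 N. Pads are 19 mm wide; open, the fingers measure 130 mm over their backs; the gripper's body (78 mm by 193 mm) begins 47 mm behind the grasp point.
Start: joints at [1.47, 0.359, 0.012, 0, -1.224, -0.288], TCP at [0.256, 0.625, 0.241] pointing down, gripper open.
Joint ranges: [-3.07, 3.07], [-1.43, 2.12], [-1.02, 1.25], [-3.03, 1.67], [-3.05, -0], [-3.03, 3.03]. Speed limits (rad/s): [2.39, 2.39, 3.01, 3.14, 3.14, 3.14].

INTERFACE

Orientations are given as [roll, pitch, yaw] about the fixed x, y, z axes, in that order (R = Rz(yaw) Ry(pitch) Rx(roll)).
In Python, from station import arm gives the robot as it stands.
- The arm moves only by the tool move_arm, never from a script. Its argument "rows" is a list of rows, each an object with "translation": the shift along the tool's x, y, z in cm, a list of three; "rot": the turn, a rotation vector about the tool's x, y, z in degrees, a list of three; "hand": the closure, from 0 (fully open) to 1 (shut). A call has 1 to 8 rows; each row is the pose to reach, as a shift and turn from the pose commanded when the call began, along the tool's axes at that moment; what a row does not reach only later rows make up. A row lasts 1/12 s, in which the tool goes at most 41.7 mm and 7.16 degrees, less where a joint would pass 70% of its speed; a pose out of reach is approached as far as the arm can. A call with a gripper value outside its range is refused whole. The fingers move at their own pace and stop on an object; "squeeze" is the grip in N (left out, the last holds). Time passes only in rows, so rows that repeat a pose let the fingers close. It gives the time, the measured TCP pose, the force, the opening and the grip force at its end, in the units of the state.
- arm.get_state(): the state, without advancing time (a new reading comes with each control period).
- arm.grab_frame(name): name is "side" or "top" or "wrist"; returns (picture, depth): 420x560x3 uint8, red, green, blue; 420x560 float32, m along the optical axis (not along the pixel's ray), 0 where there is no reading.
- arm.camera_params(name): a dict with "vfov" (degrees; the focal length in pixels is half the picture's height over the tangent of half this angle, whatever the lens; pixels are square), "cx", "cy" (the principal point, pixels), "position" and "orientation" of the camera in the world; the wrist camera has in their place "tool_from_camera" (4x4, takes a point from camera to tool coordinates, whose origin is the TCP and whose axes are the flange's). Camera axes: x right, y down, z forward; pixel columns grow to the right and rows downward; lengths in m; the calibration is good to about 2 mm. A picture is of the moment at which its call begins: read the wrist's pose just before it. camera_params takes no time and is no camera call.
- arm.job_done(): hands the job in; it is judged then, once.
Trained networks look in the newest picture that a camera, given by its name, has taken for a name from the list of things; names that differ only in an ending like _2 or _b are one class to them, and where a whole thing is asked for, a point or a joint stands for the part that bears it (a point fixed in the world has none). Each returns a list of dicts, best first, with "p" (0 to 1); they miss things now and then, are a little off and sometimes report something else, mostly with a low value. They report only what shows in the picture. A call takes as long as a camera call.
- arm.search_frame(label, camera): "point" ([x, y, z] in m, in the coordinates of the camera as it stood for that picture, good to about 4 mm: the middle of the surface that is visible of it).
- arm.pinpoint(label, camera): "point" ([x, y, z] in m, in the coordinates of the camera as it stood for that picture, good to about 4 mm: a listed point, or the origin of a listed thing).
The state is a dict: "t": time; "q": joint angles; "qd": joint speeds; "joint_efforts": joint torques, N m; "eef_pos": TCP position; "ee_rot": TCP orientation; "force": force on the tool from outside, world axes, zero at the start; "moment": the same for the moment, N m; "width": finger opening in m; "gripper_force": force on a finger pad.
Only numpy, scipy, OpenCV 4.12 (cv2) and the standard library are available. Lean on these libraries where they do the work, as an engineer would, in place of code of your own. Each camera call takes 0.05 s, during which the arm holds its last target. There are 200 camera calls.

## Working session

There is one attempt and no reset: what is moved stays moved. The work goes in short steps, Python scripts to look and compute and a tool call to move; the robot and the scene stay as the last step left them, time stands still between calls to the robot, and variables do not carry over. Pictures are saved under pics/ and viewed, at most 10 in all, crops included, and the job is handed in when it is done.

Besides the shell and the picture viewer there is one more tool, called after "Emit:" by a JSON object that holds its "name" and its "arguments", one argument or row to a line. move_arm: Moves the arm, as the interface text tells. Its arguments: {"type":"object","properties":{"rows":{"type":"array","items":{"type":"object","properties":{"translation":{"type":"array","items":{"type":"number"}},"rot":{"type":"array","items":{"type":"number"}},"hand":{"type":"number"}}}},"squeeze":{"type":"number"}},"required":["rows"]}

```bash
mkdir -p pics
cat > h.py <<'E'
import numpy as np, cv2
from scipy.spatial.transform import Rotation as R
from station import arm
def rot(o):
    o=np.array(o,float)
    if o.shape==(3,3): return o
    return R.from_euler('xyz',o).as_matrix() if o.size==3 else R.from_quat(o).as_matrix()
def cam_T(n):
    p=arm.camera_params(n); T=np.eye(4)
    if 'position' in p:
        T[:3,:3]=rot(p['orientation']);T[:3,3]=p['position'];return T
    s=arm.get_state();T[:3,:3]=rot(s['ee_rot']);T[:3,3]=s['eef_pos'];return T@np.array(p['tool_from_camera'])
def W(T,p): return T[:3,:3]@np.array(p)+T[:3,3]
def cloud(n,d,T):
    p=arm.camera_params(n);f=d.shape[0]/2/np.tan(np.radians(p['vfov'])/2)
    v,u=np.mgrid[:d.shape[0],:d.shape[1]]
    P=np.stack([(u-p['cx'])/f*d,(v-p['cy'])/f*d,d],-1)
    return P@T[:3,:3].T+T[:3,3]
E
cat > a.py <<'E'
from h import *
print(arm.get_state()); print({n:arm.camera_params(n) for n in('side','top','wrist')})
for n in('top','side'):
    T=cam_T(n);im,d=arm.grab_frame(n);cv2.imwrite(f'pics/{n}0.png',im[:,:,::-1]);np.savez(n,im=im,d=d,T=T)
    for l in('holder','holder_hole0','holder_hole1','holder_hole2','tray_soft','tray_firm','mallet','wax_tin'):
        print(n,l,[(np.round(W(T,r['point']),3).tolist(),round(r['p'],2)) for r in arm.pinpoint(l,n)[:3]])
E
python3 a.py
```

```text
{'t': 0.0, 'q': array([ 1.47009819e+00,  3.59357345e-01,  1.10556969e-02, -3.32782697e-04,
       -1.22411104e+00, -2.88116165e-01]), 'qd': array([ 7.24462981e-04, -2.45326025e-04, -4.07625359e-04, -1.03636006e-05,
       -1.88703465e-03, -2.77529207e-04]), 'joint_efforts': array([-2.07930789e-03, -5.82718277e+01,  2.93066365e+01,  6.99753195e+00,
        7.07507323e-03, -1.52584389e-04]), 'eef_pos': array([0.25572837, 0.62417269, 0.23964353]), 'ee_rot': array([ 3.13995402e+00, -1.59381903e-04, -3.88927495e-01]), 'force': array([-0.3024649 ,  0.19011369,  0.58478927]), 'moment': array([0.04666841, 0.01980708, 0.00787208]), 'gripper_force': 0.0, 'width': 0.08773595895350274}
{'side': {'vfov': 56.334729528209095, 'cx': 282.1692724786704, 'cy': 205.75843119748814, 'position': array([0.12098716, 0.4718903 , 0.78586745]), 'orientation': array([-2.39178518, -0.00489658, -2.37343392])}, 'top': {'vfov': 51.988136651012184, 'cx': 279.85895627641673, 'cy': 207.39113968057714, 'position': array([ 0.46664486, -0.00694126,  1.12766765]), 'orientation': array([-3.04303877e+00,  1.68362275e-03, -1.
[... 921 characters left out ...]
32, -0.004], 0.97)]
top mallet [([0.746, 0.301, 0.001], 0.85)]
top wax_tin [([0.779, -0.213, 0.002], 0.79), ([0.71, -0.358, 0.004], 0.21)]
side holder [([0.557, -0.023, 0.001], 0.97)]
side holder_hole0 [([0.554, -0.112, 0.018], 0.98), ([0.56, 0.068, 0.02], 0.96), ([0.556, -0.023, 0.019], 0.83)]
side holder_hole1 [([0.554, -0.112, 0.018], 0.98), ([0.56, 0.068, 0.02], 0.96), ([0.556, -0.023, 0.019], 0.83)]
side holder_hole2 [([0.554, -0.112, 0.018], 0.98), ([0.56, 0.068, 0.02], 0.96), ([0.556, -0.023, 0.019], 0.83)]
side tray_soft [([0.509, 0.316, -0.001], 0.63)]
side tray_firm [([0.483, -0.334, -0.0], 0.8)]
side mallet [([0.75, 0.303, -0.001], 0.86)]
side wax_tin [([0.78, -0.214, 0.0], 0.94)]
```

View pics/top0.png

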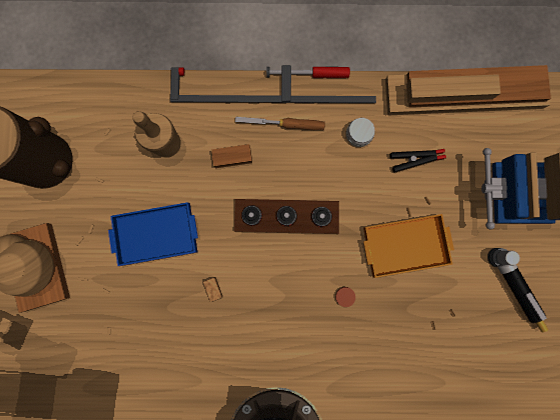

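```bash
cat > b.py <<'E'
from h import *
for n in('top','side'):
    z=np.load(n+'.npz');im,d=z['im'],z['d'];P=cloud(n,d,z['T'])
    hsv=cv2.cvtColor(im,cv2.COLOR_RGB2HSV)
    ok=d>0
    for name,c in(('hole0',(.554,-.112)),('hole1',(.555,-.022)),('hole2',(.560,.068))):
        m=ok&(np.hypot(P[...,0]-c[0],P[...,1]-c[1])<.028)
        q=P[m]; print(n,name,'z top pct',np.percentile(q[:,2],[5,30,50,75,95]).round(4))
        hi=np.median(q[q[:,2]>np.percentile(q[:,2],85)][:,2]); 
        q=P[ok&(np.hypot(P[...,0]-c[0],P[...,1]-c[1])<.035)&(P[...,2]>hi-.0025)]
        (x,y),r=cv2.minEnclosingCircle((q[:,:2]*1000).astype(np.float32)); print('  top z',hi,'centre',q[:,:2].mean(0).round(4),x,y,r)
    for name,hr,cc in(('soft',(95,130),(.508,.318)),('firm',(3,20),(.481,-.333))):
        m=ok&(hsv[...,0]>hr[0])&(hsv[...,0]<hr[1])&(hsv[...,1]>100)&(np.hypot(P[...,0]-cc[0],P[...,1]-cc[1])<.15)&(P[...,2]<.04)
        rc=cv2.minAreaRect((P[m][:,:2]*1000).astype(np.float32));print(n,name,m.sum(),rc,np.percentile(P[m][:,2],[10,50,95]).round(3))
    m=ok&(P[...,2]>.012)&(P[...,2]<.024)&(abs(P[...,0]-.556)<.08)&(abs(P[...,1]+.022)<.15)
    print(n,'board',cv2.minAreaRect((P[m][:,:2]*1000).astype(np.float32)),np.median(P[m][:,2]))
E
python3 b.py
```

```text
top hole0 z top pct [0.0152 0.0331 0.0376 0.0418 0.0463]
  top z 0.045708420691932594 centre [ 0.5538 -0.1101] 553.42431640625 -109.64763641357422 14.077482223510742
top hole1 z top pct [0.0153 0.034  0.0383 0.0425 0.0466]
  top z 0.046098684925455435 centre [ 0.554  -0.0196] 550.767822265625 -18.71689224243164 17.54815673828125
top hole2 z top pct [0.0156 0.0334 0.0377 0.0421 0.0462]
  top z 0.045439276185527455 centre [0.5552 0.0695] 555.4677124023438 71.43169403076172 15.849923133850098
top soft 4232 ((505.90985107421875, 320.8617858886719), (129.849365234375, 223.6788330078125), 10.431405067443848) [0.002 0.005 0.031]
top firm 10401 ((481.00518798828125, -333.6112976074219), (296.9410400390625, 298.4393615722656), 0.50312739610672) [-0.002  0.002  0.029]
top board ((554.5231323242188, -20.233428955078125), (270.1224365234375, 85.42134094238281), 89.05525970458984) 0.01830513133926681
side hole0 z top pct [0.0168 0.0294 0.0358 0.04   0.0448]
  top z 0.04442016618343647 centre [ 0.5539 -0.1107] 554.32421875 -110.87069702148438 14.315946578979492
side hole1 z top pct [0.0168 0.0299 0.0368 0.0403 0.0453]
  top z 0.04469533646547574 centre [ 0.555 -0.021] 555.2412109375 -20.71491241455078 14.592806816101074
side hole2 z top pct [0.0168 0.0327 0.0372 0.0417 0.0448]
  top z 0.044485617553446044 centre [0.555  0.0677] 555.9940795898438 67.658447265625 15.106822967529297
side soft 6385 ((505.4058837890625, 319.4174499511719), (130.39376831054688, 220.4656524658203), 10.169604301452637) [0.002 0.005 0.03 ]
side firm 5807 ((480.15521240234375, -333.0941467285156), (297.93194580078125, 296.74884033203125), 38.92325973510742) [-0.002  0.002  0.029]
side board ((555.5634155273438, -22.634552001953125), (273.0135803222656, 88.4255142211914), 89.26776123046875) 0.017673813504877234
```

The top view shows the holder at about (286, 216) with its three pads at (251, 215), (286, 215) and (321, 215). The blue tray is at (153, 234) and the orange tray at (407, 246), both tilted by about 10°. The mallet is at (155, 135), and the offcut, gouge, tin, clamp, discs and cork block are all clear of my paths. I'll go to hole2 first.

```bash
cat >> h.py <<'E'
C={'h0':(.5536,-.111,-91),'h1':(.555,-.021,-91),'h2':(.5565,.069,-91)}
def plan(x,y,z,psi):
    s=arm.get_state();A=rot(s['ee_rot']);B=R.from_euler('xyz',[np.pi,0,np.radians(psi)]).as_matrix()
    print('t',round(s['t'],2),'pos',s['eef_pos'].round(4),'F',s['force'].round(2),'w',round(s['width'],4),'gf',round(s['gripper_force'],1))
    print('translation cm',(A.T@(np.array([x,y,z])-s['eef_pos'])*100).round(2),'rot',np.degrees(R.from_matrix(A.T@B).as_rotvec()).round(2))
E
python3 - <<'E'
from h import *
z=np.load('top.npz');im,d=z['im'],z['d'];P=cloud('top',d,z['T'])
m=(d>0)&(P[...,2]>.018)&(P[...,2]<.04)&(np.hypot(P[...,0]-.481,P[...,1]+.333)<.15)
print(cv2.minAreaRect((P[m][:,:2]*1000).astype(np.float32)))
plan(*C['h2'][:2],.10,-91)
E
```

```text
((480.2091064453125, -330.1158142089844), (130.11013793945312, 223.27435302734375), 9.974884033203125)
t 0.9 pos [0.2559 0.6246 0.2406] F [ 0.24  0.36 -0.39] w 0.0875 gf 0.0
translation cm [48.88 40.02 14.05] rot [ 0.    0.   68.72]
```

Emit:
{"name": "move_arm", "arguments": {
  "rows": [
    {"translation": [48.9, 40.0, 12.5], "rot": [0, 0, 68.7], "hand": 1},
    {"translation": [48.9, 40.0, 12.5], "rot": [0, 0, 68.7], "hand": 1},
    {"translation": [48.9, 40.0, 12.5], "rot": [0, 0, 68.7], "hand": 1},
    {"translation": [48.9, 40.0, 12.5], "rot": [0, 0, 68.7], "hand": 1},
    {"translation": [48.9, 40.0, 12.5], "rot": [0, 0, 68.7], "hand": 1},
    {"translation": [48.9, 40.0, 12.5], "rot": [0, 0, 68.7], "hand": 1},
    {"translation": [48.9, 40.0, 12.5], "rot": [0, 0, 68.7], "hand": 1},
    {"translation": [48.9, 40.0, 12.5], "rot": [0, 0, 68.7], "hand": 1}
  ],
  "squeeze": 15
}}

```text
t: 1.57
eef_pos: [0.4122, 0.3353, 0.176]
ee_rot: [-3.141, 0.001, -1.395]
force: [0.6, 0.4, 0.1]
width: 0.0398
gripper_force: 0.0
```

```bash
python3 -c "
from h import *
plan(.5565,.069,.10,-91)"
```

```text
t 1.57 pos [0.4122 0.3353 0.176 ] F [0.65 0.36 0.05] w 0.0398 gf 0.0
translation cm [28.76 -9.53  7.58] rot [-0.04  0.04 11.1 ]
```

Emit:
{"name": "move_arm", "arguments": {
  "rows": [
    {"translation": [26, -8.5, 5], "rot": [0, 0, 10], "hand": 1},
    {"translation": [26, -8.5, 5], "rot": [0, 0, 10], "hand": 1},
    {"translation": [26, -8.5, 5], "rot": [0, 0, 10], "hand": 1},
    {"translation": [26, -8.5, 5], "rot": [0, 0, 10], "hand": 1},
    {"translation": [26, -8.5, 5], "rot": [0, 0, 10], "hand": 1},
    {"translation": [26, -8.5, 5], "rot": [0, 0, 10], "hand": 1},
    {"translation": [26, -8.5, 5], "rot": [0, 0, 10], "hand": 1},
    {"translation": [26, -8.5, 5], "rot": [0, 0, 10], "hand": 1}
  ]
}}

```text
t: 2.23
eef_pos: [0.5432, 0.0926, 0.1246]
ee_rot: [3.14, -0.001, -1.567]
force: [-0.5, 0.4, -0.2]
width: 0.0003
gripper_force: 0.0
```

Emit:
{"name": "move_arm", "arguments": {
  "rows": [
    {"translation": [0, 0, 0], "rot": [0, 0, 0], "hand": 1},
    {"translation": [0, 0, 0], "rot": [0, 0, 0], "hand": 1},
    {"translation": [0, 0, 0], "rot": [0, 0, 0], "hand": 1}
  ]
}}

```text
t: 2.48
eef_pos: [0.5422, 0.0975, 0.1262]
ee_rot: [-3.141, 0.0, -1.563]
force: [-0.2, -0.1, 0.1]
width: 0.0005
gripper_force: 0.0
```

```bash
python3 -c "
from h import *
n='wrist'
T=cam_T(n);im,d=arm.grab_frame(n);cv2.imwrite('pics/w1.png',im[:,:,::-1])
for l in ('holder_hole2',): print([(W(T,r['point']).round(4).tolist(),round(r['p'],2)) for r in arm.pinpoint(l,n)])
P=cloud(n,d,T)
for c in((.5565,.069),(.555,-.021),(.5536,-.111)):
    m=(d>0)&(np.hypot(P[...,0]-c[0],P[...,1]-c[1])<.03)&(P[...,2]>.02)
    if m.sum()>200:
        q=P[m];print(c,m.sum(),cv2.minEnclosingCircle((q[:,:2]*1000).astype(np.float32)),q.mean(0).round(4),np.percentile(q[:,2],[50,90,97]).round(4))
plan(.5565,.069,.07,-91)"
```

```text
[]
(0.5565, 0.069) 40983 ((556.4984741210938, 69.00004577636719), 29.99698829650879) [0.5548 0.0693 0.187 ] [0.2015 0.2179 0.2196]
(0.555, -0.021) 5047 ((555.7021484375, -21.493919372558594), 25.025529861450195) [ 0.5551 -0.0192  0.0394] [0.0385 0.0445 0.0451]
t 2.58 pos [0.5421 0.0978 0.1263] F [-0.63  0.81  0.28] w 0.0006 gf 0.0
translation cm [ 2.89 -1.41  5.63] rot [-0.04  0.02  1.52]
```

Emit:
{"name": "move_arm", "arguments": {
  "rows": [
    {"translation": [2.9, -1.4, 3], "rot": [0, 0, -1.5], "hand": 1},
    {"translation": [2.9, -1.4, 5.9], "rot": [0, 0, -1.5], "hand": 1},
    {"translation": [2.9, -1.4, 5.9], "rot": [0, 0, -1.5], "hand": 1},
    {"translation": [2.9, -1.4, 5.9], "rot": [0, 0, -1.5], "hand": 1},
    {"translation": [2.9, -1.4, 5.9], "rot": [0, 0, -1.5], "hand": 1},
    {"translation": [2.9, -1.4, 5.9], "rot": [0, 0, -1.5], "hand": 1}
  ]
}}

```text
t: 3.08
eef_pos: [0.5575, 0.069, 0.0687]
ee_rot: [-3.139, 0.001, -1.536]
force: [0.2, 1.2, 0.6]
width: 0.0006
gripper_force: 0.0
```

```bash
python3 -c "
from h import *
plan(.5565,.069,.06,-91)"
```

```text
t 3.08 pos [0.5575 0.069  0.0687] F [0.22 1.17 0.56] w 0.0006 gf 0.0
translation cm [0.   0.1  0.87] rot [-0.15  0.05  3.01]
```

Emit:
{"name": "move_arm", "arguments": {
  "rows": [
    {"translation": [0, 0, 0.4], "rot": [0, 0, 3], "hand": 1},
    {"translation": [0, 0, 0.8], "rot": [0, 0, 3], "hand": 1},
    {"translation": [0, 0, 0.8], "rot": [0, 0, 3], "hand": 1},
    {"translation": [0, 0, 0.8], "rot": [0, 0, 3], "hand": 1}
  ]
}}

```text
t: 3.42
eef_pos: [0.5567, 0.0682, 0.0595]
ee_rot: [-3.141, 0.0, -1.588]
force: [0.5, -0.1, -0.5]
width: 0.0002
gripper_force: 0.0
```

Emit:
{"name": "move_arm", "arguments": {
  "rows": [
    {"translation": [0, 0, 0.1], "rot": [0, 0, 0], "hand": 1},
    {"translation": [0, 0, 0.1], "rot": [0, 0, 0], "hand": 1},
    {"translation": [0, 0, 0.1], "rot": [0, 0, 0], "hand": 1}
  ]
}}

```text
t: 3.67
eef_pos: [0.5567, 0.068, 0.0581]
ee_rot: [-3.141, 0.0, -1.589]
force: [-0.0, 0.2, -0.1]
width: 0.0009
gripper_force: 0.2
```

Emit:
{"name": "move_arm", "arguments": {
  "rows": [
    {"translation": [0, 0, 0.1], "rot": [0, 0, 0], "hand": 1},
    {"translation": [0, 0, 0.1], "rot": [0, 0, 0], "hand": 1},
    {"translation": [0, 0, 0.1], "rot": [0, 0, 0], "hand": 1}
  ]
}}

```text
t: 3.92
eef_pos: [0.5567, 0.0679, 0.057]
ee_rot: [-3.141, 0.0, -1.589]
force: [-0.6, 0.9, 1.6]
width: 0.0003
gripper_force: 1.0
```

Emit:
{"name": "move_arm", "arguments": {
  "rows": [
    {"translation": [0, 0, 0.1], "rot": [0, 0, 0], "hand": 1},
    {"translation": [0, 0, 0.1], "rot": [0, 0, 0], "hand": 1},
    {"translation": [0, 0, 0.1], "rot": [0, 0, 0], "hand": 1}
  ]
}}

```text
t: 4.17
eef_pos: [0.5567, 0.0679, 0.056]
ee_rot: [-3.141, 0.0, -1.589]
force: [-0.7, 0.7, 3.4]
width: 0.0004
gripper_force: 1.8
```

Emit:
{"name": "move_arm", "arguments": {
  "rows": [
    {"translation": [0, 0, 0.1], "rot": [0, 0, 0], "hand": 1},
    {"translation": [0, 0, 0.1], "rot": [0, 0, 0], "hand": 1},
    {"translation": [0, 0, 0.1], "rot": [0, 0, 0], "hand": 1}
  ]
}}

```text
t: 4.42
eef_pos: [0.5567, 0.0679, 0.055]
ee_rot: [-3.141, 0.0, -1.589]
force: [0.3, 0.3, 4.5]
width: 0.0005
gripper_force: 2.5
```

Emit:
{"name": "move_arm", "arguments": {
  "rows": [
    {"translation": [0, 0, 0.1], "rot": [0, 0, 0], "hand": 1},
    {"translation": [0, 0, 0.1], "rot": [0, 0, 0], "hand": 1},
    {"translation": [0, 0, 0.1], "rot": [0, 0, 0], "hand": 1}
  ]
}}

```text
t: 4.67
eef_pos: [0.5568, 0.0679, 0.0542]
ee_rot: [-3.141, 0.0, -1.589]
force: [-0.6, 0.3, 6.6]
width: 0.0001
gripper_force: 3.1
```

Emit:
{"name": "move_arm", "arguments": {
  "rows": [
    {"translation": [0, 0, 0.1], "rot": [0, 0, 0], "hand": 1},
    {"translation": [0, 0, 0.1], "rot": [0, 0, 0], "hand": 1},
    {"translation": [0, 0, 0.1], "rot": [0, 0, 0], "hand": 1},
    {"translation": [0, 0, 0.1], "rot": [0, 0, 0], "hand": 1},
    {"translation": [0, 0, 0.1], "rot": [0, 0, 0], "hand": 1}
  ]
}}

```text
t: 5.08
eef_pos: [0.5568, 0.0679, 0.0533]
ee_rot: [-3.141, 0.0, -1.589]
force: [-1.0, 1.2, 8.2]
width: 0.0002
gripper_force: 3.8
```

Emit:
{"name": "move_arm", "arguments": {
  "rows": [
    {"translation": [0, 0, 0], "rot": [0, 0, 0], "hand": 1},
    {"translation": [0, 0, 0], "rot": [0, 0, 0], "hand": 1},
    {"translation": [0, 0, 0], "rot": [0, 0, 0], "hand": 1}
  ]
}}

```text
t: 5.33
eef_pos: [0.5568, 0.0679, 0.0534]
ee_rot: [-3.141, 0.0, -1.589]
force: [-2.5, 0.4, 7.6]
width: 0.0005
gripper_force: 3.8
```

Emit:
{"name": "move_arm", "arguments": {
  "rows": [
    {"translation": [0, 0, -1.5], "rot": [0, 0, 0], "hand": 1},
    {"translation": [-0.1, 0, -3], "rot": [0, 0, 0], "hand": 0.2},
    {"translation": [-0.1, 0, -3], "rot": [0, 0, 0], "hand": 0.2},
    {"translation": [-0.1, 0, -3], "rot": [0, 0, 0], "hand": 0.2},
    {"translation": [-0.1, 0, -3], "rot": [0, 0, 0], "hand": 0.2},
    {"translation": [-0.1, 0, -3], "rot": [0, 0, 0], "hand": 0.2},
    {"translation": [-0.1, 0, -3], "rot": [0, 0, 0], "hand": 0.2},
    {"translation": [-0.1, 0, -3], "rot": [0, 0, 0], "hand": 0.2}
  ]
}}

```text
t: 6.0
eef_pos: [0.5561, 0.0686, 0.0822]
ee_rot: [3.141, -0.001, -1.59]
force: [-0.0, 0.6, -0.3]
width: 0.0417
gripper_force: 0.0
```

Emit:
{"name": "move_arm", "arguments": {
  "rows": [
    {"translation": [0, 0, 0], "rot": [0, 0, 0], "hand": 0.2},
    {"translation": [0, 0, 0], "rot": [0, 0, 0], "hand": 0.2},
    {"translation": [0, 0, 0], "rot": [0, 0, 0], "hand": 0.2},
    {"translation": [0, 0, 0], "rot": [0, 0, 0], "hand": 0.2}
  ]
}}

```text
t: 6.33
eef_pos: [0.5565, 0.0688, 0.0828]
ee_rot: [3.142, -0.0, -1.59]
force: [-1.2, -0.7, 0.5]
width: 0.0672
gripper_force: 0.0
```

```bash
python3 -c "
from h import *
plan(.5565,.069,.0345,-91)"
```

```text
t 6.33 pos [0.5565 0.0688 0.0828] F [-1.18 -0.75  0.5 ] w 0.0672 gf 0.0
translation cm [-0.02 -0.    4.83] rot [ 0.   -0.   -0.07]
```

Emit:
{"name": "move_arm", "arguments": {
  "rows": [
    {"translation": [0, 0, 2.5], "rot": [0, 0, 0], "hand": 0.2},
    {"translation": [0, 0, 4], "rot": [0, 0, 0], "hand": 0.2},
    {"translation": [0, 0, 4.7], "rot": [0, 0, 0], "hand": 0.2},
    {"translation": [0, 0, 4.8], "rot": [0, 0, 0], "hand": 0.2},
    {"translation": [0, 0, 4.8], "rot": [0, 0, 0], "hand": 0.2},
    {"translation": [0, 0, 4.8], "rot": [0, 0, 0], "hand": 0.2}
  ]
}}

```text
t: 6.83
eef_pos: [0.5571, 0.0691, 0.0356]
ee_rot: [-3.141, 0.0, -1.589]
force: [0.3, -0.7, 0.7]
width: 0.0699
gripper_force: 0.0
```

Emit:
{"name": "move_arm", "arguments": {
  "rows": [
    {"translation": [0, 0, 0], "rot": [0, 0, 0], "hand": 1},
    {"translation": [0, 0, 0], "rot": [0, 0, 0], "hand": 1},
    {"translation": [0, 0, 0], "rot": [0, 0, 0], "hand": 1},
    {"translation": [0, 0, 0], "rot": [0, 0, 0], "hand": 1},
    {"translation": [0, 0, 0], "rot": [0, 0, 0], "hand": 1},
    {"translation": [0, 0, 0], "rot": [0, 0, 0], "hand": 1},
    {"translation": [0, 0, 0], "rot": [0, 0, 0], "hand": 1}
  ],
  "squeeze": 20
}}

```text
t: 7.42
eef_pos: [0.5566, 0.0689, 0.0353]
ee_rot: [-3.141, 0.0, -1.589]
force: [-1.7, 1.3, 6.1]
width: 0.0496
gripper_force: 20.0
```

Emit:
{"name": "move_arm", "arguments": {
  "rows": [
    {"translation": [0, 0, -2], "rot": [0, 0, 0], "hand": 1},
    {"translation": [0, 0, -5], "rot": [0, 0, 0], "hand": 1},
    {"translation": [0, 0, -8], "rot": [0, 0, 0], "hand": 1},
    {"translation": [0, 0, -8], "rot": [0, 0, 0], "hand": 1},
    {"translation": [0, 0, -8], "rot": [0, 0, 0], "hand": 1}
  ]
}}

```text
t: 7.83
eef_pos: [0.5575, 0.0694, 0.1165]
ee_rot: [-3.138, 0.002, -1.59]
force: [-1.0, 0.0, -1.7]
width: 0.0491
gripper_force: 20.0
```

```bash
cat >> h.py <<'E'
def tray(k,v):
    c=dict(soft=(.5055,.320,10.3),firm=(.4805,-.331,10.0))[k];a=np.radians(c[2])
    return c[0]-np.sin(a)*v,c[1]+np.cos(a)*v,c[2]-90
def go(k,v,z):
    x,y,p=tray(k,v);print('target',x,y);plan(x,y,z,p)
E
python3 -c "
from h import *
go('soft',.055,.08)"
```

```text
target 0.49566587816860075 0.3741136770863448
t 7.83 pos [0.5575 0.0694 0.1165] F [-1.02  0.05 -1.69] w 0.0491 gf 20.0
translation cm [-30.35   6.77   3.68] rot [ -0.21   0.09 -11.37]
```

Emit:
{"name": "move_arm", "arguments": {
  "rows": [
    {"translation": [-30.3, 6.8, 0], "rot": [0, 0, -11.4], "hand": 1},
    {"translation": [-30.3, 6.8, 0], "rot": [0, 0, -11.4], "hand": 1},
    {"translation": [-30.3, 6.8, 0], "rot": [0, 0, -11.4], "hand": 1},
    {"translation": [-30.3, 6.8, 0], "rot": [0, 0, -11.4], "hand": 1},
    {"translation": [-30.3, 6.8, 0], "rot": [0, 0, -11.4], "hand": 1},
    {"translation": [-30.3, 6.8, 0], "rot": [0, 0, -11.4], "hand": 1},
    {"translation": [-30.3, 6.8, 0], "rot": [0, 0, -11.4], "hand": 1},
    {"translation": [-30.3, 6.8, 0], "rot": [0, 0, -11.4], "hand": 1}
  ]
}}

```text
t: 8.5
eef_pos: [0.4928, 0.3769, 0.1132]
ee_rot: [3.141, -0.001, -1.388]
force: [0.1, 0.6, -1.7]
width: 0.0494
gripper_force: 20.0
```

Emit:
{"name": "move_arm", "arguments": {
  "rows": [
    {"translation": [0, 0, 0], "rot": [0, 0, 0], "hand": 1},
    {"translation": [0, 0, 0], "rot": [0, 0, 0], "hand": 1},
    {"translation": [0, 0, 0], "rot": [0, 0, 0], "hand": 1}
  ]
}}

```text
t: 8.75
eef_pos: [0.4936, 0.3721, 0.1135]
ee_rot: [3.14, -0.002, -1.391]
force: [-0.6, 0.2, -1.4]
width: 0.0492
gripper_force: 20.0
```

```bash
python3 -c "
from h import *
go('soft',.055,.026)"
```

```text
target 0.49566587816860075 0.3741136770863448
t 8.75 pos [0.4936 0.3721 0.1135] F [-0.64  0.17 -1.45] w 0.0492 gf 20.0
translation cm [-0.17 -0.26  8.75] rot [ 0.11 -0.09  0.02]
```

Emit:
{"name": "move_arm", "arguments": {
  "rows": [
    {"translation": [-0.2, -0.3, 4], "rot": [0, 0, 0], "hand": 1},
    {"translation": [-0.2, -0.3, 7], "rot": [0, 0, 0], "hand": 1},
    {"translation": [-0.2, -0.3, 8], "rot": [0, 0, 0], "hand": 1},
    {"translation": [-0.2, -0.3, 8.5], "rot": [0, 0, 0], "hand": 1},
    {"translation": [-0.2, -0.3, 8.7], "rot": [0, 0, 0], "hand": 1},
    {"translation": [-0.2, -0.3, 8.7], "rot": [0, 0, 0], "hand": 1},
    {"translation": [-0.2, -0.3, 8.7], "rot": [0, 0, 0], "hand": 1}
  ]
}}

```text
t: 9.33
eef_pos: [0.4976, 0.3761, 0.0295]
ee_rot: [-3.14, 0.001, -1.391]
force: [0.6, -0.1, -1.1]
width: 0.0491
gripper_force: 20.0
```

Emit:
{"name": "move_arm", "arguments": {
  "rows": [
    {"translation": [0, 0, 0], "rot": [0, 0, 0], "hand": 0.25},
    {"translation": [0, 0, 0], "rot": [0, 0, 0], "hand": 0.25},
    {"translation": [0, 0, 0], "rot": [0, 0, 0], "hand": 0.25},
    {"translation": [0, 0, 0], "rot": [0, 0, 0], "hand": 0.25},
    {"translation": [0, 0, -3], "rot": [0, 0, 0], "hand": 0.25},
    {"translation": [0, 0, -7], "rot": [0, 0, 0], "hand": 0.25},
    {"translation": [0, 0, -9], "rot": [0, 0, 0], "hand": 0.25},
    {"translation": [0, 0, -9], "rot": [0, 0, 0], "hand": 0.25}
  ]
}}

```text
t: 10.0
eef_pos: [0.499, 0.3779, 0.1238]
ee_rot: [-3.134, 0.005, -1.389]
force: [0.1, 0.7, 0.2]
width: 0.066
gripper_force: 0.0
```

```bash
python3 -c "
from h import *
im,d=arm.grab_frame('side');P=cloud('side',d,cam_T('side'))
x,y,_=tray('soft',.055);m=(d>0)&(np.hypot(P[...,0]-x,P[...,1]-y)<.025)&(P[...,2]<.06)
print(m.sum(),np.percentile(P[m][:,2],[10,50,90,98]).round(4));cv2.imwrite('pics/s1.png',im[:,:,::-1])
plan(.555,-.021,.1,-91)"
```

```text
266 [0.0039 0.0207 0.0289 0.0342]
t 10.05 pos [0.4979 0.3771 0.1212] F [-0.04  0.77 -0.71] w 0.0657 gf 0.0
translation cm [40.19  1.55  1.96] rot [-0.24  0.25 11.35]
```

View pics/s1.png

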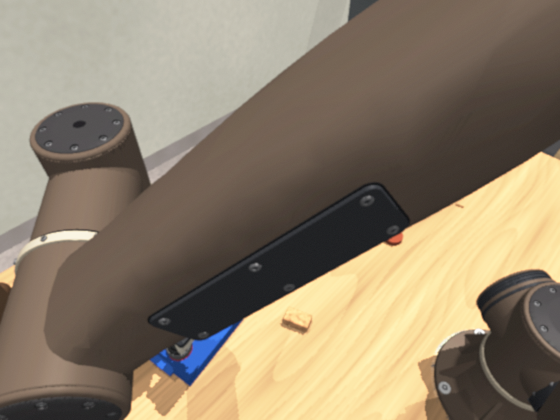

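The side view is mostly blocked by the arm. The pad is visible in the blue tray at (180, 348), with its boss top at 34 mm as expected, so it lies flat. Next is the middle pad.

Emit:
{"name": "move_arm", "arguments": {
  "rows": [
    {"translation": [40.2, 1.6, 0.5], "rot": [0, 0, 11.4], "hand": 1},
    {"translation": [40.2, 1.6, 0.5], "rot": [0, 0, 11.4], "hand": 1},
    {"translation": [40.2, 1.6, 0.5], "rot": [0, 0, 11.4], "hand": 1},
    {"translation": [40.2, 1.6, 0.5], "rot": [0, 0, 11.4], "hand": 1},
    {"translation": [40.2, 1.6, 0.5], "rot": [0, 0, 11.4], "hand": 1},
    {"translation": [40.2, 1.6, 0.5], "rot": [0, 0, 11.4], "hand": 1},
    {"translation": [40.2, 1.6, 0.5], "rot": [0, 0, 11.4], "hand": 1},
    {"translation": [40.2, 1.6, 0.5], "rot": [0, 0, 11.4], "hand": 1}
  ]
}}

```text
t: 10.72
eef_pos: [0.5427, 0.0435, 0.113]
ee_rot: [3.141, -0.0, -1.589]
force: [-0.2, -0.1, -0.1]
width: 0.018
gripper_force: 0.0
```

Emit:
{"name": "move_arm", "arguments": {
  "rows": [
    {"translation": [6.5, 0.3, 0], "rot": [0, 0, 0], "hand": 1},
    {"translation": [6.5, 0.3, 0], "rot": [0, 0, 0], "hand": 1},
    {"translation": [6.5, 0.3, 0], "rot": [0, 0, 0], "hand": 1},
    {"translation": [6.5, 0.3, 0], "rot": [0, 0, 0], "hand": 1},
    {"translation": [6.5, 0.3, 0], "rot": [0, 0, 0], "hand": 1}
  ]
}}

```text
t: 11.13
eef_pos: [0.539, -0.0194, 0.1132]
ee_rot: [3.141, -0.0, -1.59]
force: [-0.6, 0.0, -0.6]
width: 0.0003
gripper_force: 0.0
```

```bash
python3 -c "
from h import *
n='wrist'
T=cam_T(n);im,d=arm.grab_frame(n);P=cloud(n,d,T);c=C['h0']
m=(d>0)&(np.hypot(P[...,0]-c[0],P[...,1]-c[1])<.03)&(P[...,2]>.022);q=P[m]
print(cv2.minEnclosingCircle((q[:,:2]*1000).astype(np.float32)),np.percentile(q[:,2],[90,97]).round(4))
plan(.5553,-.021,.0665,-91)"
```

```text
((554.4691772460938, -111.61653900146484), 24.9520263671875) [0.0438 0.0444]
t 11.18 pos [ 0.5391 -0.0189  0.1133] F [ 0.55  0.69 -0.69] w 0.0005 gf 0.0
translation cm [ 0.18 -1.62  4.68] rot [ 0.03 -0.   -0.05]
```

Emit:
{"name": "move_arm", "arguments": {
  "rows": [
    {"translation": [0.2, -1.6, 2.5], "rot": [0, 0, 0], "hand": 1},
    {"translation": [0.2, -1.6, 4.2], "rot": [0, 0, 0], "hand": 1},
    {"translation": [0.2, -1.6, 4.7], "rot": [0, 0, 0], "hand": 1},
    {"translation": [0.2, -1.6, 4.7], "rot": [0, 0, 0], "hand": 1},
    {"translation": [0.2, -1.6, 4.7], "rot": [0, 0, 0], "hand": 1},
    {"translation": [0.2, -1.6, 4.7], "rot": [0, 0, 0], "hand": 1}
  ]
}}

```text
t: 11.68
eef_pos: [0.5556, -0.021, 0.0677]
ee_rot: [-3.14, 0.0, -1.588]
force: [-0.0, -0.8, -0.6]
width: 0.0005
gripper_force: 0.0
```

```bash
python3 -c "
from h import *
plan(.5553,-.021,.0595,-91)"
```

```text
t 11.68 pos [ 0.5556 -0.021   0.0677] F [-0.01 -0.78 -0.63] w 0.0005 gf 0.0
translation cm [-0.    0.04  0.82] rot [-0.07  0.01 -0.01]
```

Emit:
{"name": "move_arm", "arguments": {
  "rows": [
    {"translation": [0, 0, 0.4], "rot": [0, 0, 0], "hand": 1},
    {"translation": [0, 0, 0.7], "rot": [0, 0, 0], "hand": 1},
    {"translation": [0, 0, 0.7], "rot": [0, 0, 0], "hand": 1},
    {"translation": [0, 0, 0.7], "rot": [0, 0, 0], "hand": 1}
  ]
}}

```text
t: 12.02
eef_pos: [0.5551, -0.0217, 0.0598]
ee_rot: [3.142, 0.0, -1.59]
force: [-1.0, 0.6, 0.0]
width: 0.0004
gripper_force: 0.0
```

Emit:
{"name": "move_arm", "arguments": {
  "rows": [
    {"translation": [0, 0, 0.1], "rot": [0, 0, 0], "hand": 1},
    {"translation": [0, 0, 0.1], "rot": [0, 0, 0], "hand": 1},
    {"translation": [0, 0, 0.1], "rot": [0, 0, 0], "hand": 1}
  ]
}}

```text
t: 12.27
eef_pos: [0.5553, -0.0217, 0.0588]
ee_rot: [-3.141, 0.0, -1.59]
force: [-0.2, -0.6, -0.2]
width: 0.0004
gripper_force: 0.1
```

Emit:
{"name": "move_arm", "arguments": {
  "rows": [
    {"translation": [0, 0, 0.1], "rot": [0, 0, 0], "hand": 1},
    {"translation": [0, 0, 0.1], "rot": [0, 0, 0], "hand": 1},
    {"translation": [0, 0, 0.1], "rot": [0, 0, 0], "hand": 1}
  ]
}}

```text
t: 12.52
eef_pos: [0.5553, -0.0217, 0.0578]
ee_rot: [-3.141, 0.0, -1.589]
force: [0.2, -1.2, 1.4]
width: 0.0006
gripper_force: 0.8
```

Emit:
{"name": "move_arm", "arguments": {
  "rows": [
    {"translation": [0, 0, 0.1], "rot": [0, 0, 0], "hand": 1},
    {"translation": [0, 0, 0.1], "rot": [0, 0, 0], "hand": 1},
    {"translation": [0, 0, 0.1], "rot": [0, 0, 0], "hand": 1}
  ]
}}

```text
t: 12.77
eef_pos: [0.5553, -0.0217, 0.0568]
ee_rot: [-3.141, -0.0, -1.589]
force: [-0.9, 0.1, 3.0]
width: 0.0009
gripper_force: 1.5
```

Emit:
{"name": "move_arm", "arguments": {
  "rows": [
    {"translation": [0, 0, 0.1], "rot": [0, 0, 0], "hand": 1},
    {"translation": [0, 0, 0.2], "rot": [0, 0, 0], "hand": 1},
    {"translation": [0, 0, 0.2], "rot": [0, 0, 0], "hand": 1},
    {"translation": [0, 0, 0.2], "rot": [0, 0, 0], "hand": 1}
  ]
}}

```text
t: 13.1
eef_pos: [0.5554, -0.0217, 0.055]
ee_rot: [-3.141, -0.0, -1.589]
force: [-0.2, -0.0, 5.8]
width: 0.0007
gripper_force: 3.0
```

Emit:
{"name": "move_arm", "arguments": {
  "rows": [
    {"translation": [0, 0, 0.1], "rot": [0, 0, 0], "hand": 1},
    {"translation": [0, 0, 0.1], "rot": [0, 0, 0], "hand": 1},
    {"translation": [0, 0, 0.1], "rot": [0, 0, 0], "hand": 1},
    {"translation": [0, 0, 0.1], "rot": [0, 0, 0], "hand": 1},
    {"translation": [0, 0, 0.1], "rot": [0, 0, 0], "hand": 1}
  ]
}}

```text
t: 13.52
eef_pos: [0.5554, -0.0217, 0.0541]
ee_rot: [-3.141, -0.0, -1.589]
force: [-1.3, 0.5, 7.1]
width: 0.0004
gripper_force: 3.6
```

Emit:
{"name": "move_arm", "arguments": {
  "rows": [
    {"translation": [0, 0, 0], "rot": [0, 0, 0], "hand": 1},
    {"translation": [0, 0, 0], "rot": [0, 0, 0], "hand": 1},
    {"translation": [0, 0, 0], "rot": [0, 0, 0], "hand": 1}
  ]
}}

```text
t: 13.77
eef_pos: [0.5554, -0.0217, 0.0541]
ee_rot: [-3.141, -0.0, -1.589]
force: [-2.1, 0.4, 7.7]
width: 0.0007
gripper_force: 3.6
```

Emit:
{"name": "move_arm", "arguments": {
  "rows": [
    {"translation": [0, 0, -1.5], "rot": [0, 0, 0], "hand": 1},
    {"translation": [0, 0, -3], "rot": [0, 0, 0], "hand": 0.2},
    {"translation": [0, 0, -3], "rot": [0, 0, 0], "hand": 0.2},
    {"translation": [0, 0, -3], "rot": [0, 0, 0], "hand": 0.2},
    {"translation": [0, 0, -3], "rot": [0, 0, 0], "hand": 0.2},
    {"translation": [0, 0, -3], "rot": [0, 0, 0], "hand": 0.2},
    {"translation": [0, 0, -3], "rot": [0, 0, 0], "hand": 0.2},
    {"translation": [0, 0, -3], "rot": [0, 0, 0], "hand": 0.2}
  ]
}}

```text
t: 14.43
eef_pos: [0.5548, -0.0218, 0.0831]
ee_rot: [3.14, -0.0, -1.59]
force: [-0.7, 0.8, 1.0]
width: 0.0416
gripper_force: 0.0
```

Emit:
{"name": "move_arm", "arguments": {
  "rows": [
    {"translation": [0, 0, 0], "rot": [0, 0, 0], "hand": 0.2},
    {"translation": [0, 0, 0], "rot": [0, 0, 0], "hand": 0.2},
    {"translation": [0, 0, 0], "rot": [0, 0, 0], "hand": 0.2},
    {"translation": [0, 0, 0], "rot": [0, 0, 0], "hand": 0.2}
  ]
}}

```text
t: 14.77
eef_pos: [0.5552, -0.0217, 0.0837]
ee_rot: [3.142, -0.0, -1.59]
force: [0.1, -0.2, -0.1]
width: 0.0672
gripper_force: 0.0
```

Emit:
{"name": "move_arm", "arguments": {
  "rows": [
    {"translation": [0, 0, 2.5], "rot": [0, 0, 0], "hand": 0.2},
    {"translation": [0, 0, 4], "rot": [0, 0, 0], "hand": 0.2},
    {"translation": [0, 0, 4.7], "rot": [0, 0, 0], "hand": 0.2},
    {"translation": [0, 0, 4.9], "rot": [0, 0, 0], "hand": 0.2},
    {"translation": [0, 0, 4.9], "rot": [0, 0, 0], "hand": 0.2},
    {"translation": [0, 0, 4.9], "rot": [0, 0, 0], "hand": 0.2}
  ]
}}

```text
t: 15.27
eef_pos: [0.5558, -0.0216, 0.0354]
ee_rot: [-3.141, 0.0, -1.589]
force: [0.2, -0.5, 0.6]
width: 0.0705
gripper_force: 0.0
```

Emit:
{"name": "move_arm", "arguments": {
  "rows": [
    {"translation": [0, 0, 0], "rot": [0, 0, 0], "hand": 1},
    {"translation": [0, 0, 0], "rot": [0, 0, 0], "hand": 1},
    {"translation": [0, 0, 0], "rot": [0, 0, 0], "hand": 1},
    {"translation": [0, 0, 0], "rot": [0, 0, 0], "hand": 1},
    {"translation": [0, 0, 0], "rot": [0, 0, 0], "hand": 1},
    {"translation": [0, 0, 0], "rot": [0, 0, 0], "hand": 1},
    {"translation": [0, 0, 0], "rot": [0, 0, 0], "hand": 1}
  ],
  "squeeze": 20
}}

```text
t: 15.85
eef_pos: [0.5554, -0.0216, 0.0352]
ee_rot: [-3.141, 0.0, -1.589]
force: [-1.3, 1.2, 6.1]
width: 0.0492
gripper_force: 20.0
```

Emit:
{"name": "move_arm", "arguments": {
  "rows": [
    {"translation": [0, 0, -2], "rot": [0, 0, 0], "hand": 1},
    {"translation": [0, 0, -5], "rot": [0, 0, 0], "hand": 1},
    {"translation": [0, 0, -8], "rot": [0, 0, 0], "hand": 1},
    {"translation": [0, 0, -8], "rot": [0, 0, 0], "hand": 1},
    {"translation": [0, 0, -8], "rot": [0, 0, 0], "hand": 1}
  ]
}}

```text
t: 16.27
eef_pos: [0.5562, -0.0213, 0.1164]
ee_rot: [-3.138, 0.001, -1.59]
force: [-0.1, -0.2, -1.8]
width: 0.0494
gripper_force: 20.0
```

```bash
python3 -c "
from h import *
go('soft',-.02,.11)"
```

```text
target 0.5090760443023269 0.3003222992413292
t 16.27 pos [ 0.5562 -0.0213  0.1164] F [-0.15 -0.2  -1.75] w 0.0494 gf 20.0
translation cm [-32.07   5.32   0.66] rot [ -0.22   0.05 -11.37]
```

Emit:
{"name": "move_arm", "arguments": {
  "rows": [
    {"translation": [-32, 5.3, 0], "rot": [0, 0, -11.4], "hand": 1},
    {"translation": [-32, 5.3, 0], "rot": [0, 0, -11.4], "hand": 1},
    {"translation": [-32, 5.3, 0], "rot": [0, 0, -11.4], "hand": 1},
    {"translation": [-32, 5.3, 0], "rot": [0, 0, -11.4], "hand": 1},
    {"translation": [-32, 5.3, 0], "rot": [0, 0, -11.4], "hand": 1},
    {"translation": [-32, 5.3, 0], "rot": [0, 0, -11.4], "hand": 1},
    {"translation": [-32, 5.3, 0], "rot": [0, 0, -11.4], "hand": 1},
    {"translation": [-32, 5.3, 0], "rot": [0, 0, -11.4], "hand": 1}
  ]
}}

```text
t: 16.93
eef_pos: [0.5068, 0.3016, 0.1132]
ee_rot: [3.14, -0.001, -1.39]
force: [0.8, -0.4, -1.1]
width: 0.0493
gripper_force: 20.0
```

Emit:
{"name": "move_arm", "arguments": {
  "rows": [
    {"translation": [0, 0, 0], "rot": [0, 0, 0], "hand": 1},
    {"translation": [0, 0, 0], "rot": [0, 0, 0], "hand": 1},
    {"translation": [0, 0, 0], "rot": [0, 0, 0], "hand": 1}
  ]
}}

```text
t: 17.18
eef_pos: [0.5073, 0.2987, 0.1132]
ee_rot: [3.139, -0.001, -1.39]
force: [-0.4, -0.3, -0.2]
width: 0.0494
gripper_force: 20.0
```

```bash
python3 -c "
from h import *
go('soft',-.02,.026)
n='wrist';T=cam_T(n);im,d=arm.grab_frame(n);cv2.imwrite('pics/w2.png',im[:,:,::-1])"
```

```text
target 0.5090760443023269 0.3003222992413292
t 17.18 pos [0.5073 0.2987 0.1132] F [-0.41 -0.31 -0.23] w 0.0494 gf 20.0
translation cm [-0.14 -0.23  8.72] rot [ 0.14 -0.08  0.05]
```

View pics/w2.png

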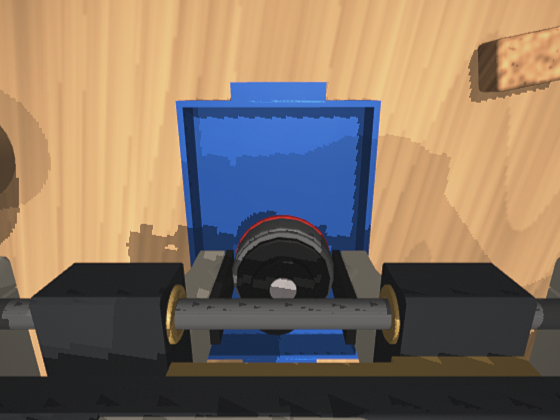

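The wrist view shows the pad held between the fingers at about (285, 270), centred across the blue tray, whose walls are at x of about 190 and 370. I'll lower it.

Emit:
{"name": "move_arm", "arguments": {
  "rows": [
    {"translation": [-0.1, -0.2, 4], "rot": [0, 0, 0], "hand": 1},
    {"translation": [-0.1, -0.2, 7], "rot": [0, 0, 0], "hand": 1},
    {"translation": [-0.1, -0.2, 8], "rot": [0, 0, 0], "hand": 1},
    {"translation": [-0.1, -0.2, 8.5], "rot": [0, 0, 0], "hand": 1},
    {"translation": [-0.1, -0.2, 8.7], "rot": [0, 0, 0], "hand": 1},
    {"translation": [-0.1, -0.2, 8.7], "rot": [0, 0, 0], "hand": 1},
    {"translation": [-0.1, -0.2, 8.7], "rot": [0, 0, 0], "hand": 1},
    {"translation": [-0.1, -0.2, 8.7], "rot": [0, 0, 0], "hand": 1}
  ]
}}

```text
t: 17.9
eef_pos: [0.5107, 0.3012, 0.0293]
ee_rot: [-3.14, 0.001, -1.39]
force: [0.5, -0.2, -0.5]
width: 0.0492
gripper_force: 20.0
```

Emit:
{"name": "move_arm", "arguments": {
  "rows": [
    {"translation": [0, 0, 0], "rot": [0, 0, 0], "hand": 0.25},
    {"translation": [0, 0, 0], "rot": [0, 0, 0], "hand": 0.25},
    {"translation": [0, 0, 0], "rot": [0, 0, 0], "hand": 0.25},
    {"translation": [0, 0, 0], "rot": [0, 0, 0], "hand": 0.25},
    {"translation": [0, 0, -3], "rot": [0, 0, 0], "hand": 0.25},
    {"translation": [0, 0, -7], "rot": [0, 0, 0], "hand": 0.25},
    {"translation": [0, 0, -9], "rot": [0, 0, 0], "hand": 0.25},
    {"translation": [0, 0, -9], "rot": [0, 0, 0], "hand": 0.25}
  ]
}}

```text
t: 18.57
eef_pos: [0.5123, 0.3027, 0.1233]
ee_rot: [-3.134, 0.004, -1.389]
force: [0.4, 1.1, 0.3]
width: 0.0661
gripper_force: 0.0
```

```bash
python3 -c "
from h import *
plan(.5545,-.1114,.11,-91)"
```

```text
t 18.57 pos [0.5123 0.3027 0.1233] F [0.39 1.08 0.3 ] w 0.0661 gf 0.0
translation cm [41.49  3.33  1.13] rot [-0.4   0.28 11.39]
```

Emit:
{"name": "move_arm", "arguments": {
  "rows": [
    {"translation": [41.5, 3.3, 0.5], "rot": [0, 0, 11.4], "hand": 1},
    {"translation": [41.5, 3.3, 0.5], "rot": [0, 0, 11.4], "hand": 1},
    {"translation": [41.5, 3.3, 0.5], "rot": [0, 0, 11.4], "hand": 1},
    {"translation": [41.5, 3.3, 0.5], "rot": [0, 0, 11.4], "hand": 1},
    {"translation": [41.5, 3.3, 0.5], "rot": [0, 0, 11.4], "hand": 1},
    {"translation": [41.5, 3.3, 0.5], "rot": [0, 0, 11.4], "hand": 1},
    {"translation": [41.5, 3.3, 0.5], "rot": [0, 0, 11.4], "hand": 1},
    {"translation": [41.5, 3.3, 0.5], "rot": [0, 0, 11.4], "hand": 1}
  ]
}}

```text
t: 19.23
eef_pos: [0.5433, -0.0329, 0.1137]
ee_rot: [-3.141, 0.0, -1.589]
force: [-0.2, 0.3, -0.2]
width: 0.0179
gripper_force: 0.0
```

Emit:
{"name": "move_arm", "arguments": {
  "rows": [
    {"translation": [8, -0.8, 0], "rot": [0, 0, 0], "hand": 1},
    {"translation": [8, -0.8, 0], "rot": [0, 0, 0], "hand": 1},
    {"translation": [8, -0.8, 0], "rot": [0, 0, 0], "hand": 1},
    {"translation": [8, -0.8, 0], "rot": [0, 0, 0], "hand": 1},
    {"translation": [8, -0.8, 0], "rot": [0, 0, 0], "hand": 1}
  ]
}}

```text
t: 19.65
eef_pos: [0.5498, -0.1114, 0.1134]
ee_rot: [3.141, 0.0, -1.591]
force: [-0.5, 0.1, -0.1]
width: 0.0008
gripper_force: 0.0
```

```bash
python3 -c "
from h import *
im,d=arm.grab_frame('top');P=cloud('top',d,cam_T('top'));cv2.imwrite('pics/t2.png',cv2.resize(im[180:300,80:240,::-1],None,fx=4,fy=4))
for v in (.055,-.02):
    x,y,_=tray('soft',v);m=(d>0)&(np.hypot(P[...,0]-x,P[...,1]-y)<.022)
    print(np.percentile(P[m][:,2],[10,50,90,98]).round(4))
plan(.5545,-.1114,.0665,-91)"
```

```text
[0.0221 0.0295 0.0357 0.0376]
[0.0231 0.0305 0.0365 0.0385]
t 19.7 pos [ 0.5499 -0.1107  0.1136] F [-0.21  0.52 -0.  ] w 0.0007 gf 0.0
translation cm [ 0.06 -0.46  4.71] rot [ 0.01  0.01 -0.06]
```

View pics/t2.png

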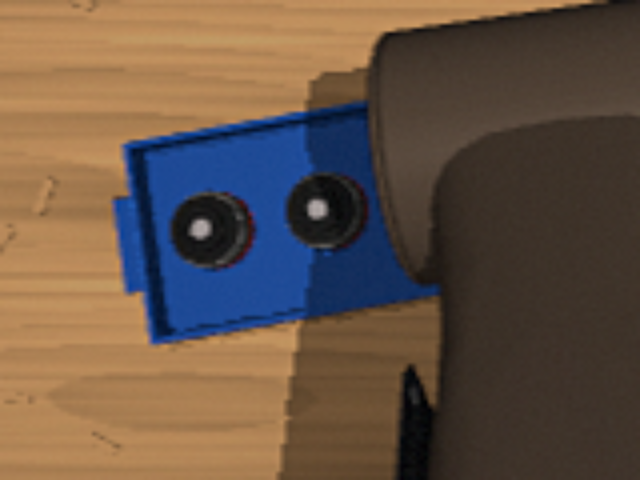

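The top crop shows both pads flat and well inside the blue tray, at (210, 230) and (325, 210) in the crop. Next is the last pad.

Emit:
{"name": "move_arm", "arguments": {
  "rows": [
    {"translation": [0, -0.5, 2.5], "rot": [0, 0, 0], "hand": 1},
    {"translation": [0, -0.5, 4.2], "rot": [0, 0, 0], "hand": 1},
    {"translation": [0, -0.5, 4.7], "rot": [0, 0, 0], "hand": 1},
    {"translation": [0, -0.5, 4.7], "rot": [0, 0, 0], "hand": 1},
    {"translation": [0, -0.5, 4.7], "rot": [0, 0, 0], "hand": 1},
    {"translation": [0, -0.5, 4.7], "rot": [0, 0, 0], "hand": 1}
  ]
}}

```text
t: 20.2
eef_pos: [0.5558, -0.1106, 0.0678]
ee_rot: [-3.14, -0.0, -1.588]
force: [0.0, -0.9, -0.2]
width: 0.0004
gripper_force: 0.0
```

Emit:
{"name": "move_arm", "arguments": {
  "rows": [
    {"translation": [0, 0, 0.4], "rot": [0, 0, 0], "hand": 1},
    {"translation": [0, 0, 0.7], "rot": [0, 0, 0], "hand": 1},
    {"translation": [0, 0, 0.7], "rot": [0, 0, 0], "hand": 1},
    {"translation": [0, 0, 0.7], "rot": [0, 0, 0], "hand": 1}
  ]
}}

```text
t: 20.53
eef_pos: [0.5549, -0.1113, 0.0597]
ee_rot: [3.142, 0.0, -1.59]
force: [-0.5, 0.6, 0.9]
width: 0.0005
gripper_force: 0.0
```

Emit:
{"name": "move_arm", "arguments": {
  "rows": [
    {"translation": [0, 0, 0.1], "rot": [0, 0, 0], "hand": 1},
    {"translation": [0, 0, 0.1], "rot": [0, 0, 0], "hand": 1},
    {"translation": [0, 0, 0.1], "rot": [0, 0, 0], "hand": 1}
  ]
}}

```text
t: 20.78
eef_pos: [0.555, -0.1113, 0.0587]
ee_rot: [3.142, -0.0, -1.59]
force: [-0.2, -0.4, -0.0]
width: 0.0001
gripper_force: 0.0
```

Emit:
{"name": "move_arm", "arguments": {
  "rows": [
    {"translation": [0, 0, 0.1], "rot": [0, 0, 0], "hand": 1},
    {"translation": [0, 0, 0.1], "rot": [0, 0, 0], "hand": 1},
    {"translation": [0, 0, 0.1], "rot": [0, 0, 0], "hand": 1}
  ]
}}

```text
t: 21.03
eef_pos: [0.5552, -0.1113, 0.0578]
ee_rot: [-3.141, -0.0, -1.589]
force: [0.5, -0.3, 1.2]
width: 0.0004
gripper_force: 0.6
```

Emit:
{"name": "move_arm", "arguments": {
  "rows": [
    {"translation": [0, 0, 0.1], "rot": [0, 0, 0], "hand": 1},
    {"translation": [0, 0, 0.1], "rot": [0, 0, 0], "hand": 1},
    {"translation": [0, 0, 0.1], "rot": [0, 0, 0], "hand": 1}
  ]
}}

```text
t: 21.28
eef_pos: [0.5552, -0.1113, 0.0569]
ee_rot: [-3.141, -0.0, -1.589]
force: [0.2, -1.2, 3.0]
width: 0.0003
gripper_force: 1.7
```

Emit:
{"name": "move_arm", "arguments": {
  "rows": [
    {"translation": [0, 0, 0.1], "rot": [0, 0, 0], "hand": 1},
    {"translation": [0, 0, 0.2], "rot": [0, 0, 0], "hand": 1},
    {"translation": [0, 0, 0.2], "rot": [0, 0, 0], "hand": 1},
    {"translation": [0, 0, 0.2], "rot": [0, 0, 0], "hand": 1}
  ]
}}

```text
t: 21.62
eef_pos: [0.5553, -0.1113, 0.0552]
ee_rot: [-3.141, -0.0, -1.589]
force: [-1.2, 1.0, 8.0]
width: 0.0007
gripper_force: 3.9
```

Emit:
{"name": "move_arm", "arguments": {
  "rows": [
    {"translation": [0, 0, 0.1], "rot": [0, 0, 0], "hand": 1},
    {"translation": [0, 0, 0.1], "rot": [0, 0, 0], "hand": 1},
    {"translation": [0, 0, 0.1], "rot": [0, 0, 0], "hand": 1}
  ]
}}

```text
t: 21.87
eef_pos: [0.5553, -0.1113, 0.0545]
ee_rot: [-3.141, -0.0, -1.589]
force: [-2.7, -0.5, 9.8]
width: 0.0006
gripper_force: 4.9
```

Slope is about 2.6 N/mm, so this pad is firm. I need about 1.2 mm more.

Emit:
{"name": "move_arm", "arguments": {
  "rows": [
    {"translation": [0, 0, 0.13], "rot": [0, 0, 0], "hand": 1},
    {"translation": [0, 0, 0.13], "rot": [0, 0, 0], "hand": 1},
    {"translation": [0, 0, 0.13], "rot": [0, 0, 0], "hand": 1},
    {"translation": [0, 0, 0.13], "rot": [0, 0, 0], "hand": 1},
    {"translation": [0, 0, 0.13], "rot": [0, 0, 0], "hand": 1}
  ]
}}

```text
t: 22.28
eef_pos: [0.5554, -0.1113, 0.0535]
ee_rot: [-3.141, -0.0, -1.589]
force: [-2.9, 1.2, 11.6]
width: 0.0005
gripper_force: 6.1
```

Emit:
{"name": "move_arm", "arguments": {
  "rows": [
    {"translation": [0, 0, 0], "rot": [0, 0, 0], "hand": 1},
    {"translation": [0, 0, 0], "rot": [0, 0, 0], "hand": 1},
    {"translation": [0, 0, 0], "rot": [0, 0, 0], "hand": 1},
    {"translation": [0, 0, 0], "rot": [0, 0, 0], "hand": 1}
  ]
}}

```text
t: 22.62
eef_pos: [0.5554, -0.1113, 0.0535]
ee_rot: [-3.141, -0.0, -1.589]
force: [-3.2, 1.2, 12.2]
width: 0.0007
gripper_force: 6.1
```

Emit:
{"name": "move_arm", "arguments": {
  "rows": [
    {"translation": [0, 0, -1.5], "rot": [0, 0, 0], "hand": 1},
    {"translation": [0, 0, -3], "rot": [0, 0, 0], "hand": 0.2},
    {"translation": [0, 0, -3], "rot": [0, 0, 0], "hand": 0.2},
    {"translation": [0, 0, -3], "rot": [0, 0, 0], "hand": 0.2},
    {"translation": [0, 0, -3], "rot": [0, 0, 0], "hand": 0.2},
    {"translation": [0, 0, -3], "rot": [0, 0, 0], "hand": 0.2},
    {"translation": [0, 0, -3], "rot": [0, 0, 0], "hand": 0.2},
    {"translation": [0, 0, -3], "rot": [0, 0, 0], "hand": 0.2}
  ]
}}

```text
t: 23.28
eef_pos: [0.5547, -0.1113, 0.0818]
ee_rot: [3.14, -0.0, -1.59]
force: [-0.2, -0.3, -1.0]
width: 0.0419
gripper_force: 0.0
```

Emit:
{"name": "move_arm", "arguments": {
  "rows": [
    {"translation": [0, 0, 0], "rot": [0, 0, 0], "hand": 0.2},
    {"translation": [0, 0, 0], "rot": [0, 0, 0], "hand": 0.2},
    {"translation": [0, 0, 0], "rot": [0, 0, 0], "hand": 0.2},
    {"translation": [0, 0, 0], "rot": [0, 0, 0], "hand": 0.2}
  ]
}}

```text
t: 23.62
eef_pos: [0.555, -0.1112, 0.0823]
ee_rot: [3.142, 0.0, -1.59]
force: [-0.0, -0.6, 0.2]
width: 0.0672
gripper_force: 0.0
```

Emit:
{"name": "move_arm", "arguments": {
  "rows": [
    {"translation": [0, 0, 2.5], "rot": [0, 0, 0], "hand": 0.2},
    {"translation": [0, 0, 4], "rot": [0, 0, 0], "hand": 0.2},
    {"translation": [0, 0, 4.6], "rot": [0, 0, 0], "hand": 0.2},
    {"translation": [0, 0, 4.75], "rot": [0, 0, 0], "hand": 0.2},
    {"translation": [0, 0, 4.75], "rot": [0, 0, 0], "hand": 0.2},
    {"translation": [0, 0, 4.75], "rot": [0, 0, 0], "hand": 0.2}
  ]
}}

```text
t: 24.12
eef_pos: [0.5557, -0.1112, 0.0357]
ee_rot: [-3.141, -0.0, -1.589]
force: [0.1, -0.1, 0.1]
width: 0.0702
gripper_force: 0.0
```

Emit:
{"name": "move_arm", "arguments": {
  "rows": [
    {"translation": [0, 0, 0], "rot": [0, 0, 0], "hand": 1},
    {"translation": [0, 0, 0], "rot": [0, 0, 0], "hand": 1},
    {"translation": [0, 0, 0], "rot": [0, 0, 0], "hand": 1},
    {"translation": [0, 0, 0], "rot": [0, 0, 0], "hand": 1},
    {"translation": [0, 0, 0], "rot": [0, 0, 0], "hand": 1},
    {"translation": [0, 0, 0], "rot": [0, 0, 0], "hand": 1},
    {"translation": [0, 0, 0], "rot": [0, 0, 0], "hand": 1}
  ],
  "squeeze": 20
}}

```text
t: 24.7
eef_pos: [0.5551, -0.1113, 0.0353]
ee_rot: [-3.141, -0.0, -1.589]
force: [-1.7, 0.1, 5.9]
width: 0.0497
gripper_force: 20.0
```

Emit:
{"name": "move_arm", "arguments": {
  "rows": [
    {"translation": [0, 0, -2], "rot": [0, 0, 0], "hand": 1},
    {"translation": [0, 0, -5], "rot": [0, 0, 0], "hand": 1},
    {"translation": [0, 0, -8], "rot": [0, 0, 0], "hand": 1},
    {"translation": [0, 0, -8], "rot": [0, 0, 0], "hand": 1},
    {"translation": [0, 0, -8], "rot": [0, 0, 0], "hand": 1}
  ]
}}

```text
t: 25.12
eef_pos: [0.5562, -0.1111, 0.1166]
ee_rot: [-3.138, 0.001, -1.59]
force: [0.2, 0.7, -1.6]
width: 0.049
gripper_force: 20.0
```

```bash
python3 -c "
from h import *
go('firm',0,.11)"
```

```text
target 0.4805 -0.331
t 25.12 pos [ 0.5562 -0.1111  0.1166] F [ 0.23  0.72 -1.61] w 0.049 gf 20.0
translation cm [22.13  7.16  0.62] rot [ -0.23   0.02 -11.07]
```

Emit:
{"name": "move_arm", "arguments": {
  "rows": [
    {"translation": [22.1, 7.2, 0], "rot": [0, 0, -11], "hand": 1},
    {"translation": [22.1, 7.2, 0], "rot": [0, 0, -11], "hand": 1},
    {"translation": [22.1, 7.2, 0], "rot": [0, 0, -11], "hand": 1},
    {"translation": [22.1, 7.2, 0], "rot": [0, 0, -11], "hand": 1},
    {"translation": [22.1, 7.2, 0], "rot": [0, 0, -11], "hand": 1},
    {"translation": [22.1, 7.2, 0], "rot": [0, 0, -11], "hand": 1},
    {"translation": [22.1, 7.2, 0], "rot": [0, 0, -11], "hand": 1},
    {"translation": [22.1, 7.2, 0], "rot": [0, 0, -11], "hand": 1}
  ]
}}

```text
t: 25.78
eef_pos: [0.4772, -0.332, 0.1132]
ee_rot: [3.139, 0.001, -1.401]
force: [0.6, 0.1, 0.4]
width: 0.0496
gripper_force: 20.0
```

Emit:
{"name": "move_arm", "arguments": {
  "rows": [
    {"translation": [0, 0, 0], "rot": [0, 0, 0], "hand": 1},
    {"translation": [0, 0, 0], "rot": [0, 0, 0], "hand": 1},
    {"translation": [0, 0, 0], "rot": [0, 0, 0], "hand": 1}
  ]
}}

```text
t: 26.03
eef_pos: [0.4793, -0.3299, 0.1146]
ee_rot: [3.141, 0.0, -1.396]
force: [0.4, -1.0, -0.9]
width: 0.0493
gripper_force: 20.0
```

```bash
python3 -c "
from h import *
go('firm',0,.026)
n='wrist';T=cam_T(n);im,d=arm.grab_frame(n);cv2.imwrite('pics/w3.png',im[:,:,::-1])"
```

```text
target 0.4805 -0.331
t 26.03 pos [ 0.4793 -0.3299  0.1146] F [ 0.44 -0.96 -0.87] w 0.0493 gf 20.0
translation cm [ 0.14 -0.1   8.86] rot [0.02 0.02 0.01]
```

View pics/w3.png

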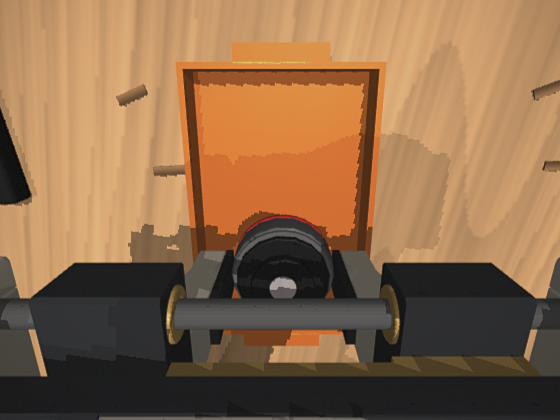

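The wrist view shows the pad at (283, 270), centred over the orange tray. I'll lower and release it.

Emit:
{"name": "move_arm", "arguments": {
  "rows": [
    {"translation": [0.1, -0.1, 4], "rot": [0, 0, 0], "hand": 1},
    {"translation": [0.1, -0.1, 7], "rot": [0, 0, 0], "hand": 1},
    {"translation": [0.1, -0.1, 8], "rot": [0, 0, 0], "hand": 1},
    {"translation": [0.1, -0.1, 8.6], "rot": [0, 0, 0], "hand": 1},
    {"translation": [0.1, -0.1, 8.8], "rot": [0, 0, 0], "hand": 1},
    {"translation": [0.1, -0.1, 8.8], "rot": [0, 0, 0], "hand": 1},
    {"translation": [0.1, -0.1, 8.8], "rot": [0, 0, 0], "hand": 1},
    {"translation": [0.1, -0.1, 8.8], "rot": [0, 0, 0], "hand": 1}
  ]
}}

```text
t: 26.75
eef_pos: [0.4811, -0.332, 0.0284]
ee_rot: [-3.139, -0.001, -1.397]
force: [0.2, -1.0, -1.2]
width: 0.0491
gripper_force: 20.0
```

Emit:
{"name": "move_arm", "arguments": {
  "rows": [
    {"translation": [0, 0, 0], "rot": [0, 0, 0], "hand": 0.25},
    {"translation": [0, 0, 0], "rot": [0, 0, 0], "hand": 0.25},
    {"translation": [0, 0, 0], "rot": [0, 0, 0], "hand": 0.25},
    {"translation": [0, 0, 0], "rot": [0, 0, 0], "hand": 0.25},
    {"translation": [0, 0, -3], "rot": [0, 0, 0], "hand": 0.25},
    {"translation": [0, 0, -7], "rot": [0, 0, 0], "hand": 0.25},
    {"translation": [0, 0, -11], "rot": [0, 0, 0], "hand": 0.25},
    {"translation": [0, 0, -12], "rot": [0, 0, 0], "hand": 0.25}
  ]
}}

```text
t: 27.42
eef_pos: [0.4829, -0.3332, 0.1536]
ee_rot: [-3.134, -0.005, -1.396]
force: [1.0, -0.2, 1.0]
width: 0.0657
gripper_force: 0.0
```

Emit:
{"name": "move_arm", "arguments": {
  "rows": [
    {"translation": [-8, 0, -5], "rot": [0, 0, 0], "hand": 0.25},
    {"translation": [-16, 0, -5], "rot": [0, 0, 0], "hand": 0.25},
    {"translation": [-20, 0, -5], "rot": [0, 0, 0], "hand": 0.25},
    {"translation": [-20, 0, -5], "rot": [0, 0, 0], "hand": 0.25},
    {"translation": [-20, 0, -5], "rot": [0, 0, 0], "hand": 0.25},
    {"translation": [-20, 0, -5], "rot": [0, 0, 0], "hand": 0.25},
    {"translation": [-20, 0, -5], "rot": [0, 0, 0], "hand": 0.25}
  ]
}}

```text
t: 28.0
eef_pos: [0.4459, -0.1326, 0.1979]
ee_rot: [-3.139, -0.0, -1.393]
force: [1.1, -0.2, 0.2]
width: 0.0655
gripper_force: 0.0
```

```bash
python3 -c "
from h import *
im,d=arm.grab_frame('top');P=cloud('top',d,cam_T('top'));cv2.imwrite('pics/t3.png',im[:,:,::-1])
for k,v in (('soft',.055),('soft',-.02),('firm',0)):
    x,y,_=tray(k,v);m=(d>0)&(np.hypot(P[...,0]-x,P[...,1]-y)<.022)
    print(np.percentile(P[m][:,2],[10,50,90,98]).round(4))
print(arm.get_state()['eef_pos'])"
```

```text
[0.0222 0.0296 0.0354 0.0371]
[0.0228 0.0309 0.0366 0.038 ]Traceback (most recent call last):
  File "<string>", line 6, in <module>
    print(np.percentile(P[m][:,2],[10,50,90,98]).round(4))
          ~~~~~~~~~~~~~^^^^^^^^^^^^^^^^^^^^^^^^^
    return _quantile_unchecked(
        a, q, axis, out, overwrite_input, method, keepdims, weights)
    return _ureduce(a,
                    func=_quantile_ureduce_func,
    ...<5 lines>...
                    overwrite_input=overwrite_input,
                    method=method)
    r = func(a, **kwargs)
    result = _quantile(arr,
                       quantiles=q,
    ...<2 lines>...
                       out=out,
                       weights=wgt)
    slices_having_nans = np.isnan(arr[-1, ...])
                                  ~~~^^^^^^^^^
IndexError: index -1 is out of bounds for axis 0 with size 0
```

View pics/t3.png

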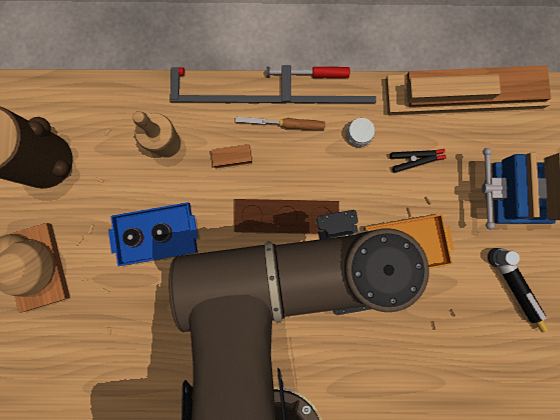

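The blue tray holds two flat pads at (131, 237) and (162, 232), and the bystanders are in place. The wrist hides the orange tray, so I'll move further aside to check it.

Emit:
{"name": "move_arm", "arguments": {
  "rows": [
    {"translation": [-20, 0, -3], "rot": [0, 0, 0], "hand": 0.25},
    {"translation": [-20, 0, -3], "rot": [0, 0, 0], "hand": 0.25},
    {"translation": [-20, 0, -3], "rot": [0, 0, 0], "hand": 0.25},
    {"translation": [-20, 0, -3], "rot": [0, 0, 0], "hand": 0.25},
    {"translation": [-20, 0, -3], "rot": [0, 0, 0], "hand": 0.25},
    {"translation": [-20, 0, -3], "rot": [0, 0, 0], "hand": 0.25},
    {"translation": [-20, 0, -3], "rot": [0, 0, 0], "hand": 0.25},
    {"translation": [-20, 0, -3], "rot": [0, 0, 0], "hand": 0.25}
  ]
}}

```text
t: 28.72
eef_pos: [0.4113, 0.0616, 0.2265]
ee_rot: [3.141, -0.0, -1.398]
force: [0.1, -0.5, -0.1]
width: 0.0656
gripper_force: 0.0
```

```bash
python3 -c "
from h import *
im,d=arm.grab_frame('top');P=cloud('top',d,cam_T('top'));cv2.imwrite('pics/t4.png',cv2.resize(im[180:300,340:480,::-1],None,fx=4,fy=4))
x,y,_=tray('firm',0);m=(d>0)&(np.hypot(P[...,0]-x,P[...,1]-y)<.022)
print(np.percentile(P[m][:,2],[10,50,90,98]).round(4),arm.get_state()['eef_pos'])"
```

```text
[0.0263 0.0302 0.0358 0.0375] [0.41126615 0.06115324 0.2263988 ]
```

View pics/t4.png

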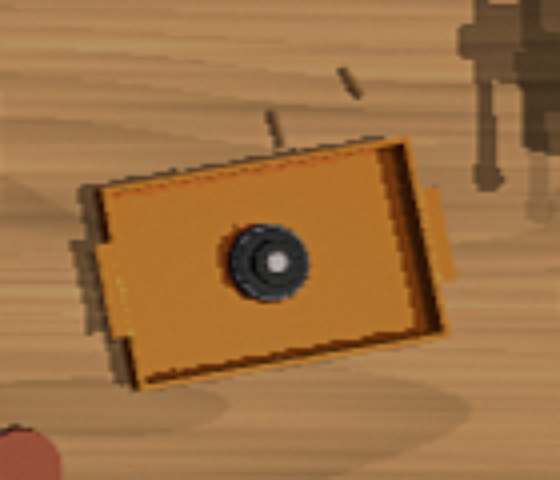

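The crop shows the firm pad flat in the middle of the orange tray at (270, 262). I'll hand the job in.

```bash
python3 -c "
from station import arm
print(arm.job_done())"
```

```text
the job is handed in; nothing more can be done
None
```

All three pads were squeezed and sorted: the hole2 and middle pads were soft and lie in the blue tray, the hole0 pad was firm and lies in the orange tray. The job is handed in; no verdict was returned.

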